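Pry the sprung retaining ring out of its axle groove with a hooked pick

TASK

Take the hooked pick from its wooden rest and use it to pull the sprung retaining ring on the wheel hub out of its axle groove: feel the hook down into the ring's eye and draw the ring straight out along its guide rails until it has sprung fully clear of the axle. Then lay the pick back in its rest and let go. Work gently: the pick must never bear on the hub or its ring with more than 15 N (about 1.5 kg), only the pick may touch the hub, and the loose solder spool stays where it stands.

Things in the scene. Friction and masses are not known exactly. Their poses are not given: they have to be found in the camera images.
- hub: Fixed grey wheel hub, steel axle pointing up. Origin on the axle axis, on the worktop, under its 104 x 104 x 10 mm aluminium base. On the barrel (60 mm wide) sits a steel plate 68 mm across with a 34 mm wide tongue to 56 mm from the axis along hub -x (towards the robot). On the plate: the retaining ring round the axle groove; the 18 mm axle stub ends 19 mm above the plate face.
- eye_line (a point): Point on the vertical centre line of the eye (see ring) while seated, 18 mm from the axle axis along hub -x; axes as the hub's. It lies 51 mm above the worktop; the plate's top face lies 0 to 26 mm ABOVE this point: how far the axle stands out differs every time and is not measured, so feel for the face. The plate is rigid: touch it at 15 mm/s or less (30 mm/s gives 20 N).
- ring (a joint): Travel of the ring out of its groove along hub -x, in m: 0 seated, 0.0185 at the rigid stop. Pull it with the hook by the outer bar of its eye. Resistance rises to about 9 N within 3 mm, then fades to nothing at about 10 mm, where the two sprung jaws slip off the axle and throw the ring out to about 0.0145, clear of the axle. There it stays; a light 2 N moves it on.
- pick: The hooked pick as a solid body (90 g); its origin and axes are those of pick_grip.
- pick_grip (a point): Centre of the pick's black handle: a flat-sided bar 16 mm wide (pick y), 24 mm high (pick z), from 58 mm behind to 54 mm ahead of this point along pick x. A 5 mm steel shank goes on along +x and turns straight down (-z) 70 mm ahead of this point; the round, flat-ended 5 mm hook tip ends 30 mm below the handle's centre line. Held level, the hook points down.
- rest_seat (a point): Where the handle's centre lies when the pick is in its fixed wooden rest, 45 mm above the worktop; x along the handle towards the hook. Two posts, 10 mm thick, 47 mm before and behind this point, have notches 20 mm wide (flared above), bottom 12 mm below this point, sides up to 7 mm above it. Between the posts the base is 8 mm thick and the handle free on both sides.
- spool: Loose solder spool, 52 mm wide and 42 mm high, standing upright between the hub and the rest; origin at the centre of its underside. A bystander.
- ring_stop (a point): Middle of the cross stop, 50.5 mm from the axle axis along hub -x, at 51 mm height. The ring's steel eye lies 0.5 to 4.5 mm over the plate face; its opening is 11 mm (hub x) by 12 mm (hub y) and the plate is felt through it. Two lipped rails (tops 7.5 mm over the face, 15 mm clear between lips) guide it to this stop, 7 mm high, 3 mm thick.
Not all that is in view belongs to the job. Leave any blue look-alike of the pick alone.

How it is judged (in metres and radians):
On the way, in this order (a step that is already met when the one before it is completed fails the run):
1. the pick is lifted out of its rest (distance between pick_grip and rest_seat above 0.05 m), for 0.2 s.
2. the ring is drawn clear of the axle while the pick is away from its rest (value of joint ring above 0.013 m and distance between pick_grip and rest_seat above 0.05 m), for 0.2 s.
At the end, for the whole second after the job is handed in: The ring is at least 13 mm out of its groove; the pick lies still in both notches of its rest, hook down: handle centre within 15 mm in plan and 5 mm in height of the seat, within 0.1 rad of the seat's line and rolled or pitched by less than 0.2 rad (value of joint ring above 0.013 m and horizontal distance between pick_grip and rest_seat below 0.015 m and height (world z) of pick_grip between 0.04 and 0.05 m and angle between the x axis of pick and the x axis of rest_seat, either way round below 0.1 rad and angle between pick_grip's own z axis and vertical below 0.2 rad and linear speed of pick below 0.02 m/s); the robot touches nothing.
It fails at once if the pick bears on the hub, its axle or ring with more than 15 N (contact force between pick and hub above 15 N).
It fails at once if the gripper or arm touches the hub or ring (contact force between any of the fingers, the arm and hub above 1 N).
It fails at once if the solder spool is shifted by more than 20 mm (distance of spool from where it was at the start of the episode above 0.02 m).
It also fails if it takes over 53 s, if anything falls off the work surface, if the arm or the gripper's body presses on something with over 40 N, if the wrist force passes 120 N, or if a joint passes its speed limit or range.

ROBOT

A 7-joint arm with a two-finger parallel gripper is mounted at the origin on a cart in front of the work surface, level with it; the furniture and walls round the work are solid. World frame = base frame: x ahead of the robot, y to its left, z up, the work surface at z = 0. Lengths are in mm, angles in rad, forces in N, time in s.
With the tool pointing down it reaches from about 400 to 875 mm from the base axis. Payload 4.4 kg.
Tool frame: the origin (TCP) lies midway between the tips of the shut fingers; the grasp point (between the pads) lies 19 mm behind it (ctrl.pinch_z is the distance from the TCP to the grasp point, in mm); z points along the fingers, y is the line along which they close (so a half turn about z gives the same grasp; the last joint's range is limited). The gripper opens to 85 mm and grips with 20 to 120 N. Pads are 22 mm wide; open, the fingers measure 114 mm over their backs; the gripper's body (76 mm by 85 mm) begins 54 mm behind the grasp point. The pads swing forward as they close: fully open they stand 13 mm farther back than shut.
Start: joints at [1.076, 0.628, 0.038, 1.517, -0.027, 0.996, -0.02], TCP at [270.285, -591.155, 231.313] pointing down, gripper open.
Joint ranges: [-3.06, 3.06], [-0.37, 2.12], [-1.25, 1.32], [0.18, 2.47], [-1.1, 4.24], [0.23, 1.98], [-2.94, 2.94]. Speed limits (rad/s): [2.57, 2.57, 3.14, 3.14, 3.14, 3.14, 3.14].

INTERFACE

Orientations are given as [roll, pitch, yaw] about the fixed x, y, z axes, in that order (R = Rz(yaw) Ry(pitch) Rx(roll)).
In Python, from cell import read_state, cams, order, ctrl gives the robot as it stands.
- The arm moves only by the tool move_arm, never from a script. Its argument "targets" is text: rows parted by semicolons, each of 7 numbers parted by spaces: the gripper's target within -1 to 1 (fully open at 1, half-way at 0, shut at -1), then the shift along the tool's x, y, z in cm, then the turn, a rotation vector about the tool's x, y, z in degrees. A call has 1 to 5 rows; each row shifts and turns the commanded pose from where the row before left it, along the tool's axes as they then stand; what a row does not reach is not made up. A row lasts 1/12 s, in which the tool goes at most 41.7 mm and 7.16 degrees, less where a joint would pass 70% of its speed; a pose out of reach is approached as far as the arm can. A call with a gripper value outside its range is refused whole. The fingers move at their own pace and stop on an object; the grip force is fixed at half the most. Time passes only in rows, so rows that do not move let the fingers close. It gives the time, the measured TCP pose, the force, the opening and the grip force at its end, in the units of the state.
- read_state(): the state, without advancing time (a new reading comes with each control period).
- cams.get_image(name): name is "scene" or "side" or "wrist"; returns a dict with "color" (400x640x3 uint8, red, green, blue), "fovy" (degrees; the focal length in pixels is half the picture's height over the tangent of half this angle, whatever the lens; pixels are square), "cx", "cy" (the principal point, pixels), "k1" (the pictures are not rectified: a ray, as slopes to the right and down, at radius r is drawn at 1 + k1 r^2 times it, then the intrinsics apply), "rvec" (rotation vector, rad) and "tvec" (3), from world to camera coordinates, as OpenCV has them. Camera axes: x right, y down, z forward; pixel columns grow to the right and rows downward; lengths in mm; the calibration is good to about 2 mm. A picture is of the moment at which its call begins. There is no depth.
- order.finish_job(): hands the job in; it is judged then, once.
The state is a dict: "clock": time; "qpos": joint angles; "qd": joint speeds; "tau": joint torques, N m; "eef_pos": TCP position; "tool_rot": TCP orientation; "force": force on the tool from outside, world axes, zero at the start; "torque": the same for the moment, N m; "width": finger opening in mm; "gripper_force": force on a finger pad.
Only numpy, scipy, OpenCV 4.12 (cv2) and the standard library are available. Lean on these libraries where they do the work, as an engineer would, in place of code of your own. Each camera call takes 0.05 s, during which the arm holds its last target. There are 200 camera calls.

## Working session

There is one attempt and no reset: what is moved stays moved. The work goes in short steps, Python scripts to look and compute and a tool call to move; the robot and the scene stay as the last step left them, time stands still between calls to the robot, and variables do not carry over. Pictures are saved under pics/ and viewed, at most 14 in all, crops included, and the job is handed in when it is done.

Besides the shell and the picture viewer there is one more tool, called after ">>>" in YAML: its name, and indented under it one key for each argument. move_arm: Moves the arm, as the interface text tells. Its arguments: {"type":"object","properties":{"targets":{"type":"string"}},"required":["targets"]}

```bash
ls; mkdir -p pics
cat > h.py <<'E'
import numpy as np, cv2
from cell import read_state, cams, order, ctrl
from scipy.spatial.transform import Rotation as Ro
def snap(n,f):
    d=cams.get_image(n); cv2.imwrite(f'pics/{f}.png',d['color'][:,:,::-1])
    import pickle; c=dict(d); pickle.dump(c,open(f'pics/{f}.pkl','wb')); return d
def load(f):
    import pickle; return pickle.load(open(f'pics/{f}.pkl','rb'))
def ray(d,u,v):
    h=d['color'].shape[0]; f=h/2/np.tan(np.radians(d['fovy'])/2)
    p=np.array([(u-d['cx'])/f,(v-d['cy'])/f]); q=p.copy()
    for _ in range(30): q=p/(1+d['k1']*(q@q))
    R=Ro.from_rotvec(np.ravel(d['rvec'])).as_matrix(); t=np.ravel(d['tvec'])
    return -R.T@t, R.T@np.array([q[0],q[1],1])
def atz(d,u,v,z):
    o,r=ray(d,u,v); return o+r*(z-o[2])/r[2]
def proj(d,P):
    h=d['color'].shape[0]; f=h/2/np.tan(np.radians(d['fovy'])/2)
    R=Ro.from_rotvec(np.ravel(d['rvec'])).as_matrix(); c=R@np.array(P,float)+np.ravel(d['tvec'])
    q=c[:2]/c[2]; q=q*(1+d['k1']*(q@q)); return q*f+[d['cx'],d['cy']]
E
python3 - <<'E'
from h import *
a=snap('scene','s0');b=snap('side','d0');c=snap('wrist','w0')
for d in(a,b,c): print(ray(d,320,200),d['fovy'],d['k1'])
print(read_state()); print(ctrl.pinch_z)
E
```

```text
pics
(array([  -6.86421437, -546.65983531,  506.9237882 ]), array([ 0.64587625,  0.5968169 , -0.47639514])) 51.69864430777625 0.015531455414810226
(array([347.98771971, 894.39353705, 411.19976629]), array([ 0.27510421, -0.89258459, -0.35726548])) 50.009785886305266 -0.01703209179520044
(array([ 339.59726612, -559.67933619,  374.01651447]), array([-0.26008135, -0.13004931, -0.956917  ])) 69.2602770175032 -0.04796719331011677
{'clock': 0.15, 'qpos': array([ 1.07619488,  0.62914074,  0.03848365,  1.5180888 , -0.026988  ,
        0.99633053, -0.0200247 ]), 'qd': array([ 1.33598985e-03, -2.42202176e-03,  8.17598336e-04, -2.95926971e-03,
        9.13408632e-05, -1.61341196e-03, -9.00627548e-04]), 'tau': array([ 1.13584916e-03, -5.63795722e+01,  1.22759812e+00, -1.93651521e+01,
        1.11289733e-02,  7.37106748e-03,  6.29179802e-07]), 'eef_pos': array([ 270.07566457, -590.73093171,  230.61225179]), 'tool_rot': array([-3.14014455e+00,  3.71872558e-05,  4.28755903e-01]), 'force': array([ 0.29741635, -0.53857971, -0.39536537]), 'torque': array([ 0.03929842, -0.06628151,  0.01473433]), 'gripper_force': 0.0, 'width': 85.71458600047801}
18.700000000000003
```

View pics/s0.png

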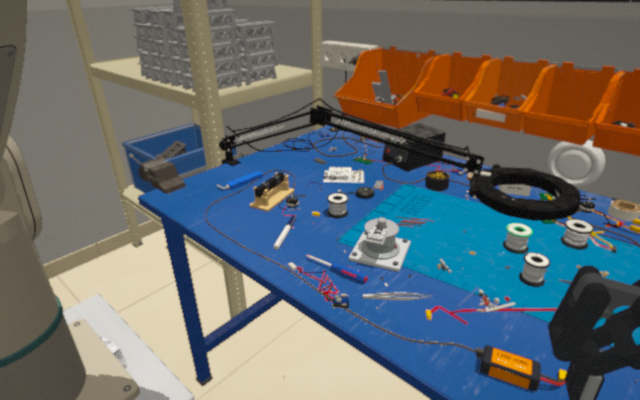

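View pics/d0.png

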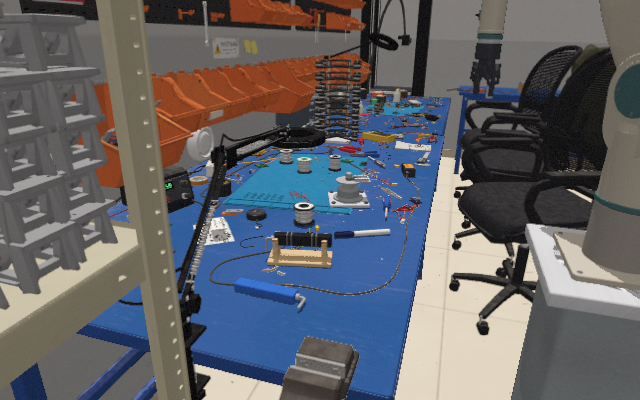

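The scene view shows the wooden rest with the dark pick at (270,190), the hub at (380,240), the spool at (338,205) and the blue look-alike at (240,181). The side view shows the rest at (300,250), the hub at (348,190), the spool at (304,213) and the blue look-alike at (267,290). The white/blue pens at (285,235) and (335,268) in the scene view are not the pick. I choose the black handle in the wooden rest and check it in one close crop.

Run:
```python
from h import *
a=load('s0')['color'][:,:,::-1];b=load('d0')['color'][:,:,::-1]
r=lambda im,x,y,w,h,s:cv2.resize(im[y:y+h,x:x+w],None,fx=s,fy=s,interpolation=cv2.INTER_CUBIC)
top=np.hstack([r(a,240,160,80,60,5),r(a,340,210,80,60,5)])
bot=np.hstack([r(b,255,220,80,60,5),r(b,315,160,80,60,5)])
cv2.imwrite('pics/c1.png',np.vstack([top,bot]))
A=load('s0');B=load('d0')
for n,d,u,v,z in[('rest s',A,270,205,0),('rest d',B,300,262,0),('hub s',A,380,255,0),('hub d',B,348,202,0),('spool s',A,338,214,0),('spool d',B,304,221,0)]:
  print(n,atz(d,u,v,z))
```

```text
rest s [ 5.78027096e+02  1.66485512e+02 -5.68434189e-14]
rest d [600.51720461 201.97759739   0.        ]
hub s [ 5.85433388e+02 -1.64635612e+02 -5.68434189e-14]
hub d [ 5.89826158e+02 -1.43165918e+02 -5.68434189e-14]
spool s [656.23829626   7.53135511   0.        ]
spool d [658.82018579  12.83234776   0.        ]
```

View pics/c1.png

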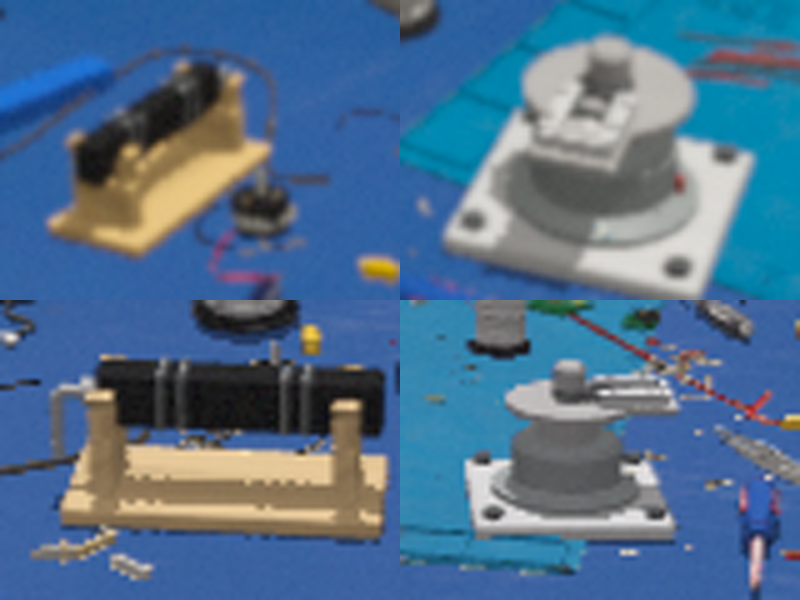

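The crop confirms the choice. The black handle lies in both notches of the wooden rest with its steel hook at the far end (+x side). The hub's plate tongue and rails point towards the robot.

Run:
```python
from h import *
A=load('s0');B=load('d0')
for n,d,z,pts in[('restbase s top',A,8,[(250,204),(267.6,209),(294,189)]),('restbase d bot',B,0,[(267.4,265),(332,267.6)]),('restbase d top',B,8,[(267.4,263),(332,265.5),(332,252),(273,249.5)]),
 ('handle d top',B,57,[(274.5,292-220+0),(332,294-220)]),
 ('hub s z10',A,10,[(349,258),(401,266),(411,241),(366,228.)]),('hub d z10',B,10,[(329.5,205.5),(370,205),(364.6,192.4),(328,192)]),
 ]:
  print(n,[atz(d,u,v,z).round(1)[:2] for u,v in pts])
# handle: top edge near side
for u,v in[(274.5,220+(362-300)/5),(332,220+(370-300)/5)]: print('hd top z57',atz(B,u,v,57).round(1))
for u,v in[(274.5,220+(425-300)/5),(332,220+(435-300)/5)]: print('hd bot z33',atz(B,u,v,33).round(1))
# axle top
for z in (70,80,90,96): print(z,atz(A,340+212/5,210+42/5,z)[:2].round(1),atz(B,315+170/5,160+64/5,z)[:2].round(1))
```

```text
restbase s top [array([539.3, 197.3]), array([551.5, 144.5]), array([669.8, 172.7])]
restbase d bot [array([655.7, 232.9]), array([535.5, 203. ])]
restbase d top [array([652.8, 238.7]), array([534. , 208.9]), array([548.8, 156.9]), array([664.6, 184.6])]
handle d top [array([ 2191.7, -3413.1]), array([ 1572.9, -3437.6])]
hub s z10 [array([ 524.7, -131.7]), array([ 571. , -223.1]), array([ 657.9, -192.4]), array([636.8, -90.3])]
hub d z10 [array([622.5, -78.6]), array([ 525.6, -115.8]), array([ 558.2, -204.3]), array([ 654.5, -174.1])]
hd top z57 [651.3 204.8  57. ]
hd top z57 [544.5 176.   57. ]
hd bot z33 [649.6 210.5  33. ]
hd bot z33 [541.9 183.   33. ]
70 [ 610.3 -148.7] [ 598.2 -178.2]
80 [ 596.2 -157.8] [ 590.9 -146.7]
90 [ 582.1 -166.9] [ 583.6 -115.3]
96 [ 573.6 -172.4] [579.2 -96.5]
```

```bash
cat >> h.py <<'E'
def rel(P,yaw,pos=None,cy=None):
    s=read_state(); pos=s['eef_pos'] if pos is None else np.array(pos); R=Ro.from_euler('xyz',s['tool_rot']) if cy is None else Ro.from_euler('xyz',[np.pi,0,cy])
    T=Ro.from_euler('xyz',[np.pi,0,yaw]); t=np.degrees((R.inv()*T).as_rotvec())
    print('turn first',t.round(2),'then shift cm',(T.inv().apply(np.array(P)-pos)/10).round(3))
E
python3 -c "
from h import *
rel([602,186,170],np.radians(14.8))"
```

```text
turn first [-0.08  0.01  9.77] then shift cm [ 51.932 -66.617   6.061]
```

>>> move_arm:
  targets: "1 0 0 0 0 0 4.9;1 0 0 0 0 0 4.9;1 2.36 -3.03 0.1 0 0 0;1 2.36 -3.03 0.1 0 0 0;1 2.36 -3.03 0.1 0 0 0"

```text
clock: 0.57
eef_pos: [315.4, -484.0, 227.7]
tool_rot: [-3.141, 0.0, 0.256]
force: [1.1, 0.3, -0.5]
width: 85.5
gripper_force: 0.0
```

>>> move_arm:
  targets: "1 2.36 -3.03 0.1 0 0 0;1 2.36 -3.03 0.1 0 0 0;1 2.36 -3.03 0.1 0 0 0;1 2.36 -3.03 0.1 0 0 0;1 2.36 -3.03 0.1 0 0 0"

```text
clock: 0.98
eef_pos: [391.3, -306.8, 223.2]
tool_rot: [-3.141, -0.0, 0.258]
force: [-0.2, 0.9, -0.1]
width: 85.4
gripper_force: 0.0
```

>>> move_arm:
  targets: "1 2.36 -3.03 0.1 0 0 0;1 2.36 -3.03 0.1 0 0 0;1 2.36 -3.03 0.1 0 0 0;1 2.36 -3.03 0.1 0 0 0;1 2.36 -3.03 0.1 0 0 0"

```text
clock: 1.4
eef_pos: [466.8, -130.2, 218.3]
tool_rot: [-3.142, 0.0, 0.258]
force: [0.9, -0.4, 0.2]
width: 85.5
gripper_force: 0.0
```

>>> move_arm:
  targets: "1 2.36 -3.03 0.2 0 0 0;1 2.36 -3.03 0.2 0 0 0;1 2.36 -3.03 0.2 0 0 0;1 2.36 -3.03 0.2 0 0 0;1 2.36 -3.03 0.2 0 0 0"

```text
clock: 1.82
eef_pos: [542.3, 46.4, 208.1]
tool_rot: [3.142, 0.0, 0.258]
force: [0.8, -0.4, -0.7]
width: 84.7
gripper_force: 0.0
```

```bash
python3 -c "
from h import *
print(read_state()['qpos'],read_state()['clock'],read_state()['eef_pos'])
rel([602,186,170],np.radians(14.8))"
```

```text
[-0.16915013  0.50591352  0.04756333  1.84142704 -0.03217202  0.79525962
 -1.41793233] 1.8167 [542.31087511  46.39717361 208.13530208]
turn first [ 0.    0.02 -0.03] then shift cm [  9.337 -11.972   3.814]
```

>>> move_arm:
  targets: "1 2.3 -2.95 0.9 0 0 0;1 2.3 -2.95 0.9 0 0 0;1 2.2 -2.9 0.9 0 0 0;1 2 -2.6 0.8 0 0 0;1 0 0 0 0 0 0"

```text
clock: 2.23
eef_pos: [598.2, 186.6, 171.1]
tool_rot: [-3.136, -0.001, 0.267]
force: [0.0, 0.6, 0.3]
width: 85.3
gripper_force: 0.0
```

```bash
python3 -c "
from h import *
d=snap('wrist','w1')
print(read_state()['eef_pos'])
cv2.imwrite('pics/w1b.png',cv2.resize(d['color'][:,:,::-1],(800,500),interpolation=cv2.INTER_CUBIC))
rel([602,186,170],np.radians(14.8))"
```

```text
[597.45289151 182.24835928 171.6197821 ]
turn first [-0.14  0.07  0.35] then shift cm [ 0.535 -0.247  0.162]
```

View pics/w1b.png

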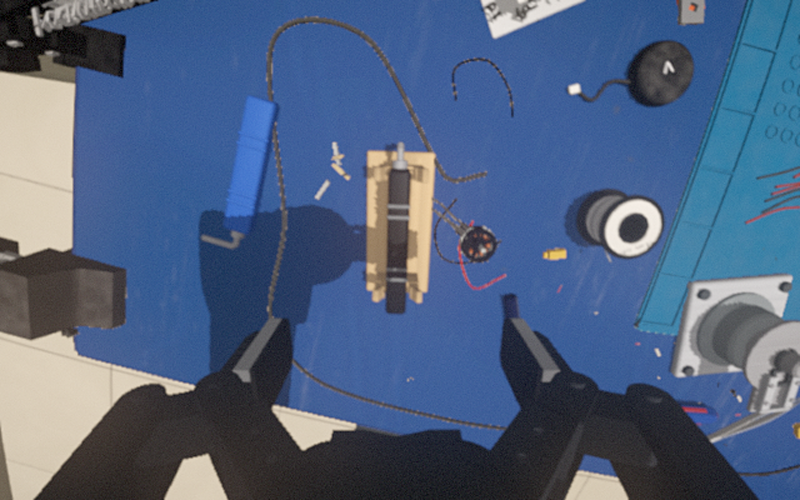

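The wrist view shows the pick's handle from its front end (400,168) to its rear end (396,313) in the 800-wide picture. Its hook is at (401,150), the spool at (625,225) and the hub at lower right.

```bash
python3 -c "
from h import *
d=load('w1')
f=atz(d,400/1.25,168/1.25,57);b=atz(d,396.5/1.25,312/1.25,57)
u=(f-b);L=np.linalg.norm(u);u/=L;yaw=np.arctan2(u[1],u[0]);g=b+58*u
print(f,b,L,np.degrees(yaw),g)
# hub look
for p in [(690,277),(792,275)]: print(atz(d,p[0]/1.25,p[1]/1.25,10))
print(atz(d,625/1.25,225/1.25,42))
# rest base corners z8
for p in [(368,152),(435,152),(368,303),(426,303)]: print(atz(d,p[0]/1.25,p[1]/1.25,8))
rel([g[0],g[1],95],yaw)"
```

```text
[654.61994837 199.01087585  57.        ] [547.26914011 172.12720393  57.        ] 110.66583867040735 14.059333137307993 [603.53173166 186.21694463  57.        ]
[629.79713545 -87.76283848  10.        ]
[ 659.21055042 -189.78642098   10.        ]
[659.29986662  17.25627458  42.        ]
[656.82509047 226.51792284   8.        ]
[671.32437201 173.58351401   8.        ]
[525.42845476 193.76728677   8.        ]
[539.75655137 141.82867018   8.        ]
turn first [-0.14  0.07  1.09] then shift cm [ 0.686 -0.237  7.662]
```

>>> move_arm:
  targets: "1 0.69 -0.24 0 0 0 1.1;1 0 0 3.5 0 0 0;1 0 0 3.5 0 0 0;1 0 0 3.5 0 0 0;1 0 0 2.5 0 0 0"

```text
clock: 2.7
eef_pos: [603.5, 178.6, 41.2]
tool_rot: [3.14, 0.002, 0.235]
force: [0.7, -0.2, -0.1]
width: 85.2
gripper_force: 0.0
```

>>> move_arm:
  targets: "1 0 0 1.4 0 0 0;1 0 0 0 0 0 0;1 0 0 0 0 0 0"

```text
clock: 2.95
eef_pos: [604.7, 180.2, 29.7]
tool_rot: [3.141, -0.0, 0.237]
force: [1.0, 0.6, 0.4]
width: 85.3
gripper_force: 0.0
```

```bash
python3 -c "
from h import *
print(read_state()['eef_pos'])
rel([603.5,186.2,27],np.radians(14.1))
"
```

```text
[604.6905078  180.20201507  29.71971692]
turn first [ 0.04 -0.01 -0.53] then shift cm [ 0.031 -0.611  0.272]
```

>>> move_arm:
  targets: "1 0 -0.6 0.2 0 0 -0.5;1 0 0 0 0 0 0;1 0 0 0 0 0 0"

```text
clock: 3.2
eef_pos: [603.6, 188.3, 29.0]
tool_rot: [-3.141, -0.003, 0.248]
force: [0.1, 0.1, 0.3]
width: 85.6
gripper_force: 0.0
```

```bash
python3 -c "
from h import *
d=snap('wrist','w2')
s=read_state();print(s['eef_pos'],s['tool_rot'])
cv2.imwrite('pics/w2b.png',d['color'][:,:,::-1])
for P in [(603.5,186.2,57)]: print(proj(d,P))
"
```

```text
[603.52363003 187.88643561  28.80401661] [-3.14116665e+00 -2.47718856e-03  2.47905608e-01]
[319.66707917 286.3366997 ]
```

View pics/w2b.png

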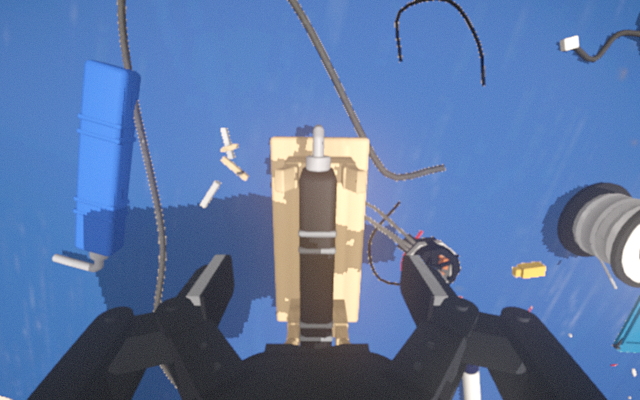

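The picture shows the handle at column about 318, centred between the finger tips at (228,258) and (405,258). I close on it.

```bash
python3 -c "
from h import *
d=load('w2')
print(atz(d,318,172,57),atz(d,319,131,48))
"
```

```text
[655.14882002 200.15173091  57.        ] [670.4770717 203.5816767  48.       ]
```

>>> move_arm:
  targets: "-1 0 0 0 0 0 0;-1 0 0 0 0 0 0;-1 0 0 0 0 0 0;-1 0 0 0 0 0 0;-1 0 0 0 0 0 0"

```text
clock: 3.67
eef_pos: [602.7, 187.0, 27.3]
tool_rot: [3.142, 0.0, 0.247]
force: [0.2, 0.0, -0.1]
width: 25.5
gripper_force: 0.0
```

>>> move_arm:
  targets: "-1 0 0 0 0 0 0;-1 0 0 0 0 0 0;-1 0 0 0 0 0 0;-1 0 0 0 0 0 0"

```text
clock: 4.0
eef_pos: [602.9, 187.1, 27.5]
tool_rot: [3.142, -0.0, 0.247]
force: [0.0, -0.9, 2.0]
width: 15.5
gripper_force: 58.6
```

>>> move_arm:
  targets: "-1 0 0 -1 0 0 0;-1 0 0 -2 0 0 0;-1 0 0 -2.5 0 0 0;-1 0 0 -2.5 0 0 0;-1 0 0 -2 0 0 -3"

```text
clock: 4.42
eef_pos: [602.9, 187.2, 129.5]
tool_rot: [3.141, -0.001, 0.3]
force: [-0.6, 0.2, -0.8]
width: 15.2
gripper_force: 58.5
```

```bash
python3 -c "
from h import *
print(read_state()['eef_pos'],read_state()['width'])
rel([492,-188,122],np.radians(18))
"
```

```text
[602.94026714 187.24598867 129.50550626] 15.229845763349335
turn first [ 0.01 -0.06 -0.8 ] then shift cm [-22.147  32.26    0.751]
```

>>> move_arm:
  targets: "-1 -0.8 1.1 0 0 0 -0.8;-1 -1.6 2.35 0 0 0 0;-1 -1.6 2.35 0 0 0 0;-1 -1.6 2.35 0 0 0 0;-1 -1.6 2.35 0 0 0 0"

```text
clock: 4.83
eef_pos: [565.7, 63.9, 127.9]
tool_rot: [3.141, -0.0, 0.314]
force: [0.6, -0.4, -2.0]
width: 15.1
gripper_force: 58.5
```

>>> move_arm:
  targets: "-1 -1.6 2.35 0.05 0 0 0;-1 -1.6 2.35 0.05 0 0 0;-1 -1.6 2.35 0.05 0 0 0;-1 -1.6 2.35 0.05 0 0 0;-1 -1.6 2.35 0.05 0 0 0"

```text
clock: 5.25
eef_pos: [526.0, -72.6, 125.3]
tool_rot: [3.141, -0.0, 0.314]
force: [0.5, -0.2, -1.0]
width: 15.1
gripper_force: 58.5
```

>>> move_arm:
  targets: "-1 -1.6 2.35 0.05 0 0 0;-1 -1.6 2.35 0.05 0 0 0;-1 -1.3 1.8 0.05 0 0 0;-1 -0.9 1.1 0 0 0 0;-1 0 0 0 0 0 0"

```text
clock: 5.67
eef_pos: [496.8, -164.7, 123.7]
tool_rot: [3.14, 0.002, 0.307]
force: [0.2, -0.5, -1.3]
width: 14.8
gripper_force: 58.5
```

>>> move_arm:
  targets: "-1 0 0 0 0 0 0;-1 0 0 0 0 0 0"

```text
clock: 5.83
eef_pos: [499.2, -159.1, 123.6]
tool_rot: [-3.141, -0.001, 0.315]
force: [0.0, -0.2, -1.6]
width: 15.3
gripper_force: 58.5
```

```bash
python3 -c "
from h import *
d=snap('wrist','w3')
cv2.imwrite('pics/w3b.png',cv2.resize(d['color'][:,:,::-1],(800,500),interpolation=cv2.INTER_CUBIC))
s=read_state();print(s['eef_pos'],s['tool_rot'],s['width'])
R=Ro.from_euler('xyz',s['tool_rot']);tip=s['eef_pos']+R.apply([70,0,12.5]);print('tip',tip,proj(d,tip)*1.25)
rel([492,-188,122],np.radians(18))
"
```

```text
[ 499.33977914 -158.77716394  123.54405384] [-3.14102269e+00 -9.10720472e-04  3.15714562e-01] 15.05360407030879
tip [ 565.88859347 -137.03216021  111.10781148] [393.44560634 154.99114337]
turn first [-0.03 -0.05  0.09] then shift cm [-1.601  2.552  0.154]
```

View pics/w3b.png

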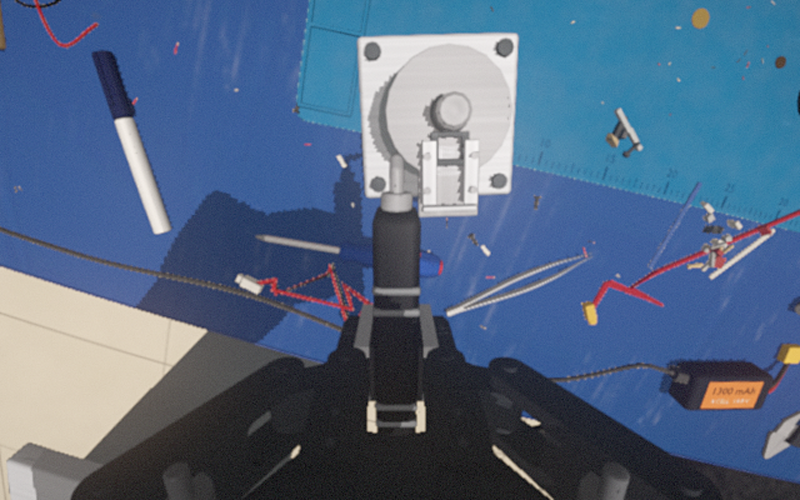

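The picture shows the hub at upper centre with its axle top at (453,107), rails between columns 425 and 478, and the cross stop at (448,210). The hook tip is near (397,160). I enlarge the ring area.

```bash
python3 -c "
from h import *
d=load('w3')
c=d['color'][20:180,280:420,::-1]
cv2.imwrite('pics/c3.png',cv2.resize(c,None,fx=3.75,fy=3.75,interpolation=cv2.INTER_CUBIC)); print(c.shape)
for n,p in dict(c1=(360,37),c2=(517,33),c3=(511,192),c4=(363,198)).items(): print(n,atz(d,p[0]/1.25,p[1]/1.25,10))
"
```

```text
(160, 140, 3)
c1 [625.39262909 -94.72893137  10.        ]
c2 [ 659.20505892 -189.03012403   10.        ]
c3 [ 563.989094   -224.82090847   10.        ]
c4 [ 527.19333417 -126.10104387   10.        ]
```

View pics/c3.png

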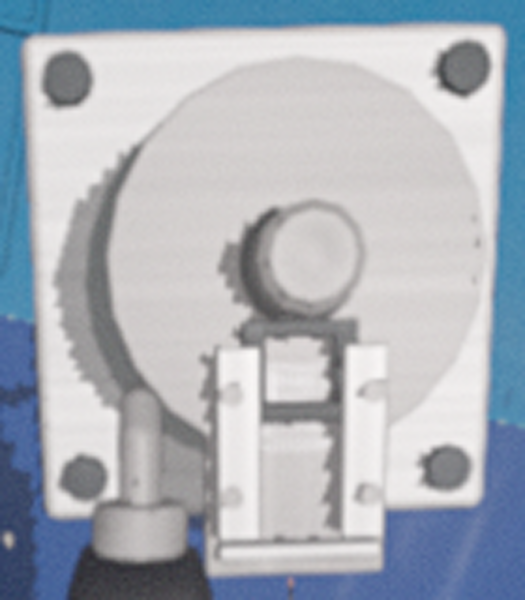

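The crop shows the eye opening from (265,336) to (335,404) in crop pixels, with the outer bar at y≈410. The cross stop is at y≈550, the axle top is centred at (314,255), and the hook's elbow is at (140,400).

```bash
python3 -c "
from h import *
d=load('w3')
px=lambda x,y:(280+x/3.75-.4,20+y/3.75-.4)
for z in (51,57,63,69,75):
  P=lambda x,y,dz=0:atz(d,*px(x,y),z+dz)[:2]
  e=P(300,370,2.5); s=P(302,545,7); a=P(314,255,19)
  print(z,'disc',np.linalg.norm(P(107,260)-P(483,255)).round(1),'tongue',np.linalg.norm(P(207,570)-P(385,570)).round(1),'discc',((P(107,260)+P(483,255))/2).round(1),'eye',e.round(1),'eyew',np.linalg.norm(P(265,370,4.5)-P(335,370,4.5)).round(1),'axle',a.round(1),'ax-eye',np.linalg.norm(a-e).round(1),np.degrees(np.arctan2(*(a-e)[::-1])).round(1),'stop',np.linalg.norm(e-s).round(1),np.degrees(np.arctan2(*(e-s)[::-1])).round(1))
print(ray(d,320,200)[0])
"
```

```text
51 disc 70.5 tongue 36.1 discc [ 596.5 -158.9] eye [ 577.4 -166.5] eyew 13.2 axle [ 595.6 -159.8] ax-eye 19.3 20.1 stop 32.8 20.0
57 disc 68.6 tongue 35.1 discc [ 595.8 -158.3] eye [ 577.3 -165.6] eyew 12.8 axle [ 594.9 -159.1] ax-eye 18.8 20.4 stop 31.8 19.9
63 disc 66.6 tongue 34.1 discc [ 595.1 -157.6] eye [ 577.1 -164.8] eyew 12.4 axle [ 594.1 -158.4] ax-eye 18.2 20.6 stop 30.9 19.9
69 disc 64.7 tongue 33.1 discc [ 594.4 -157. ] eye [ 577.  -163.9] eyew 12.1 axle [ 593.4 -157.6] ax-eye 17.6 20.8 stop 29.9 19.8
75 disc 62.7 tongue 32.1 discc [ 593.7 -156.4] eye [ 576.8 -163.1] eyew 11.7 axle [ 592.7 -156.9] ax-eye 17.0 21.1 stop 29.0 19.8
[ 571.69295369 -136.19603104  267.21957304]
```

```bash
python3 -c "
from h import *
d=load('w3')
s=read_state();R=Ro.from_euler('xyz',s['tool_rot'])
cr=lambda P:((proj(d,P)-[280,20]+.4)*3.75).round(0)
for q in [(70,0,12.5),(72.5,0,-20),(70,0,-20),(62,2.5,-17.5),(62,-2.5,-17.5),(54,0,-17.5)]: print(q,cr(s['eef_pos']+R.apply(q)))
rel([577.2-90*np.cos(np.radians(20)),-165.2-90*np.sin(np.radians(20)),123.5],np.radians(20))
"
```

```text
(70, 0, 12.5) [132. 391.]
(72.5, 0, -20) [130. 380.]
(70, 0, -20) [130. 403.]
(62, 2.5, -17.5) [152. 473.]
(62, -2.5, -17.5) [109. 473.]
(54, 0, -17.5) [131. 543.]
turn first [-0.03 -0.05 -1.91] then shift cm [-1.903  3.267  0.004]
```

```bash
python3 -c "
from h import *
rel([511.3,-188.0,100],np.radians(20))
"
```

```text
turn first [-0.03 -0.05 -1.91] then shift cm [0.124 3.155 2.354]
```

>>> move_arm:
  targets: "-1 0 0.8 0 0 0 -1.9;-1 0.12 1.2 0 0 0 0;-1 0 0.8 0.4 0 0 0;-1 0 0.35 0.8 0 0 0;-1 0 0 0.8 0 0 0"

```text
clock: 6.3
eef_pos: [510.8, -190.8, 102.7]
tool_rot: [3.141, -0.001, 0.345]
force: [-0.5, -0.0, -0.8]
width: 15.2
gripper_force: 58.6
```

>>> move_arm:
  targets: "-1 0 0 0.3 0 0 0;-1 0 0 0 0 0 0;-1 0 0 0 0 0 0"

```text
clock: 6.55
eef_pos: [509.7, -188.9, 99.7]
tool_rot: [-3.14, 0.001, 0.347]
force: [-0.2, 0.4, -1.1]
width: 15.4
gripper_force: 58.5
```

```bash
python3 -c "
from h import *
rel([511.3,-188.0,100],np.radians(20))
d=snap('wrist','w4'); e=snap('scene','s4'); g=snap('side','d4')
r=lambda im,x,y,w,h,s:cv2.resize(im['color'][y:y+h,x:x+w,::-1],None,fx=s,fy=s,interpolation=cv2.INTER_CUBIC)
a=np.hstack([r(e,345,205,50,37.5.__int__(),8),r(g,325,160,50,37,8)])
b=r(d,250,40,133,100,3)
b=np.hstack([b,np.zeros((b.shape[0],800-b.shape[1],3),np.uint8)])
cv2.imwrite('pics/c4.png',np.vstack([a,b]))
"
```

```text
turn first [-0.07  0.06 -0.1 ] then shift cm [ 0.18  -0.034 -0.031]
```

View pics/c4.png

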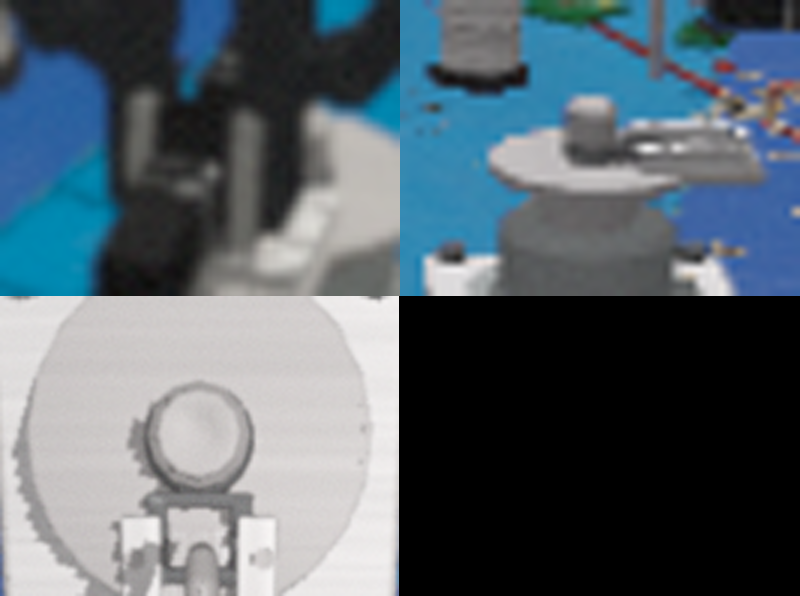

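The wrist crop (lower left) shows the hook's elbow at (202,545), with the eye opening spanning x 167–233 and y 507–570. The hook tip in the side crop is at (656,75). The scene view is blocked by the gripper.

```bash
python3 -c "
from h import *
d=load('w4');g=load('d4');s=read_state();R=Ro.from_euler('xyz',s['tool_rot']);p=s['eef_pos']
loc=lambda P:R.inv().apply(np.array(P)-p).round(1)
for z in(58,60,64): print(z,'eye',atz(d,316.4,120.5,z+2.5),loc(atz(d,316.4,120.5,z+2.5)),'edges',loc(atz(d,316.4,110,z+4.5)),loc(atz(d,316.4,131,z+4.5)),'axle',loc(atz(d,250-.3+200/3,40-.3+(432-296)/3,z+19)))
cr=lambda P:(proj(d,P)-[250,40])*3+[0,296]
for q in [(70,0,12.5),(72.5,0,-20),(70,0,-20)]: print(q,cr(p+R.apply(q)),proj(g,p+R.apply(q)))
"
```

```text
58 eye [ 576.89917495 -165.08041735   60.5       ] [70.8 -0.2 40.1] edges [76.9 -0.2 38.1] [64.6 -0.2 38.1] axle [89.7 -0.2 23.6]
60 eye [ 576.9522532  -165.06470609   62.5       ] [70.8 -0.2 38.1] edges [76.9 -0.2 36.1] [64.8 -0.2 36.1] axle [89.6 -0.2 21.6]
64 eye [ 577.0584097  -165.03328355   66.5       ] [70.9 -0.2 34.1] edges [76.9 -0.2 32.1] [65.  -0.2 32.1] axle [89.2 -0.2 17.6]
(70, 0, 12.5) [200.09892701 546.66359834] [356.24927085 168.40670817]
(72.5, 0, -20) [199.92165621 537.09499202] [355.81582674 156.39608052]
(70, 0, -20) [199.92474701 555.91946471] [356.77321307 156.39704724]
```

>>> move_arm:
  targets: "-1 0.1 0 0.2 0 0 0;-1 0 0 0.25 0 0 0;-1 0 0 0.25 0 0 0;-1 0 0 0.2 0 0 0;-1 0 0 0.1 0 0 0"

```text
clock: 7.12
eef_pos: [511.0, -189.2, 89.9]
tool_rot: [-3.141, 0.0, 0.347]
force: [0.0, 0.5, -1.6]
width: 15.1
gripper_force: 58.5
```

>>> move_arm:
  targets: "-1 0 0 0.1 0 0 0;-1 0 0 0.1 0 0 0;-1 0 0 0.1 0 0 0;-1 0 0 0.1 0 0 0;-1 0 0 0.1 0 0 0"

```text
clock: 7.53
eef_pos: [511.2, -189.3, 85.3]
tool_rot: [3.142, -0.0, 0.347]
force: [-0.4, -0.6, 0.1]
width: 15.1
gripper_force: 58.5
```

>>> move_arm:
  targets: "-1 0 0 0.1 0 0 0;-1 0 0 0.1 0 0 0;-1 0 0 0.1 0 0 0;-1 0 0 0.1 0 0 0;-1 0 0 0.1 0 0 0"

```text
clock: 7.95
eef_pos: [511.2, -189.3, 80.2]
tool_rot: [3.142, -0.0, 0.347]
force: [0.2, -0.2, -0.7]
width: 15.3
gripper_force: 58.5
```

>>> move_arm:
  targets: "-1 0 0 0.1 0 0 0;-1 0 0 0.1 0 0 0"

```text
clock: 8.12
eef_pos: [511.2, -189.3, 78.2]
tool_rot: [-3.142, -0.0, 0.347]
force: [-0.1, 0.0, -0.9]
width: 14.9
gripper_force: 58.5
```

Tip is now at about z 65.7, near ring-top height.

>>> move_arm:
  targets: "-1 0 0 0.1 0 0 0;-1 0 0 0.1 0 0 0"

```text
clock: 8.28
eef_pos: [511.2, -189.3, 76.2]
tool_rot: [3.142, -0.0, 0.347]
force: [-0.2, -0.4, -0.9]
width: 14.6
gripper_force: 58.5
```

>>> move_arm:
  targets: "-1 0 0 0.1 0 0 0;-1 0 0 0.1 0 0 0"

```text
clock: 8.45
eef_pos: [511.2, -189.3, 74.2]
tool_rot: [3.142, -0.0, 0.347]
force: [0.2, -0.4, -1.8]
width: 15.3
gripper_force: 58.5
```

>>> move_arm:
  targets: "-1 0 0 0.1 0 0 0;-1 0 0 0.1 0 0 0"

```text
clock: 8.62
eef_pos: [511.1, -189.5, 72.7]
tool_rot: [3.141, 0.0, 0.347]
force: [-2.5, 0.1, 9.3]
width: 15.0
gripper_force: 60.0
```

>>> move_arm:
  targets: "-1 0 0 -0.16 0 0 0;-1 0 0 0 0 0 0"

```text
clock: 8.78
eef_pos: [511.4, -189.4, 74.2]
tool_rot: [3.141, -0.001, 0.347]
force: [0.3, -1.0, -1.0]
width: 14.9
gripper_force: 58.5
```

>>> move_arm:
  targets: "-1 -0.1 0 0 0 0 0;-1 -0.1 0 0 0 0 0;-1 -0.1 0 0 0 0 0"

```text
clock: 9.03
eef_pos: [509.0, -190.1, 73.9]
tool_rot: [3.141, -0.001, 0.347]
force: [2.5, 2.2, -2.4]
width: 15.1
gripper_force: 58.4
```

>>> move_arm:
  targets: "-1 -0.1 0 0 0 0 0;-1 -0.1 0 0 0 0 0"

```text
clock: 9.2
eef_pos: [508.4, -190.3, 74.0]
tool_rot: [3.141, -0.004, 0.348]
force: [6.2, 3.0, -5.1]
width: 15.1
gripper_force: 58.4
```

>>> move_arm:
  targets: "-1 -0.1 0 0.03 0 0 0;-1 -0.1 0 0.02 0 0 0"

```text
clock: 9.37
eef_pos: [508.2, -190.5, 73.7]
tool_rot: [3.14, -0.006, 0.348]
force: [8.0, 3.8, -5.7]
width: 15.1
gripper_force: 58.4
```

>>> move_arm:
  targets: "-1 -0.08 0 0.03 0 0 0;-1 -0.04 0 0 0 0 0"

```text
clock: 9.53
eef_pos: [507.4, -190.8, 73.6]
tool_rot: [3.14, -0.007, 0.349]
force: [6.0, 3.1, -3.2]
width: 15.5
gripper_force: 58.5
```

>>> move_arm:
  targets: "-1 -0.08 0 0.01 0 0 0;-1 -0.08 0 0.01 0 0 0"

```text
clock: 9.7
eef_pos: [505.5, -191.5, 73.4]
tool_rot: [3.14, -0.006, 0.349]
force: [4.6, 2.5, -2.2]
width: 15.3
gripper_force: 58.6
```

>>> move_arm:
  targets: "-1 -0.08 0 0 0 0 0;-1 -0.08 0 0 0 0 0"

```text
clock: 9.87
eef_pos: [503.2, -192.4, 73.4]
tool_rot: [3.14, -0.005, 0.348]
force: [5.6, 2.3, -1.3]
width: 15.0
gripper_force: 58.8
```

>>> move_arm:
  targets: "-1 -0.08 0 0 0 0 0;-1 -0.08 0 0 0 0 0"

```text
clock: 10.03
eef_pos: [499.6, -193.6, 73.2]
tool_rot: [3.141, -0.001, 0.347]
force: [1.3, 1.9, 1.7]
width: 15.4
gripper_force: 59.1
```

>>> move_arm:
  targets: "-1 -0.08 0 0 0 0 0;-1 -0.08 0 0 0 0 0"

```text
clock: 10.2
eef_pos: [497.5, -194.7, 73.2]
tool_rot: [3.141, -0.0, 0.346]
force: [1.6, 0.4, 2.0]
width: 15.1
gripper_force: 59.2
```

>>> move_arm:
  targets: "-1 -0.08 0 0 0 0 0;-1 -0.06 0 0 0 0 0"

```text
clock: 10.37
eef_pos: [496.3, -195.1, 73.2]
tool_rot: [3.141, -0.001, 0.346]
force: [2.2, 0.4, 2.3]
width: 15.1
gripper_force: 59.3
```

>>> move_arm:
  targets: "-1 -0.08 0 -0.05 0 0 0;-1 -0.08 0 0 0 0 0"

```text
clock: 10.53
eef_pos: [494.7, -195.5, 73.4]
tool_rot: [3.141, -0.0, 0.347]
force: [3.0, -0.4, -0.1]
width: 15.3
gripper_force: 59.0
```

```bash
python3 -c "
from h import *
print(read_state()['force'],read_state()['eef_pos'])
d=snap('wrist','w5'); g=snap('side','d5')
r=lambda im,x,y,w,h,s:cv2.resize(im['color'][y:y+h,x:x+w,::-1],None,fx=s,fy=s,interpolation=cv2.INTER_CUBIC)
cv2.imwrite('pics/c5.png',np.hstack([r(d,270,20,100,130,4),r(g,325,155,50,65,8)]))
"
```

```text
[ 2.99797637 -0.39562559 -0.08490279] [ 494.71483655 -195.50702715   73.41857866]
```

View pics/c5.png

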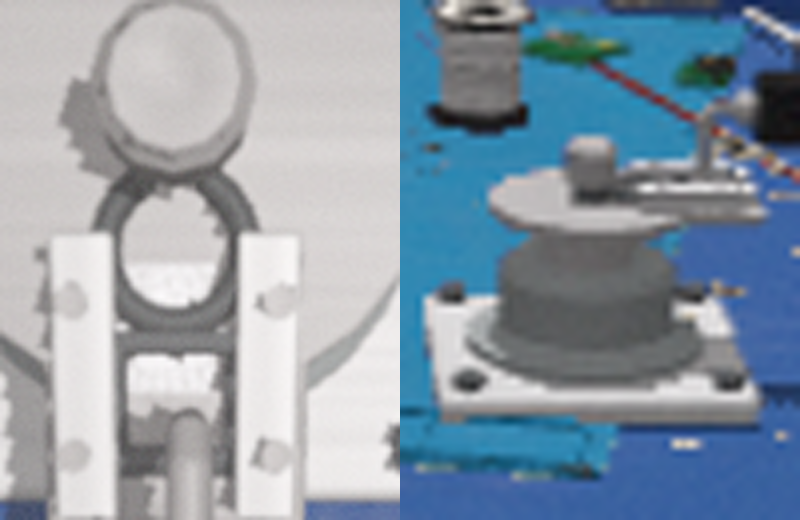

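The picture shows the C-ring fully in view and clear of the axle, the axle top centred at (172,85) and the eye opening at y 352–440 with the hook in it.

```bash
python3 -c "
from h import *
d=load('w5'); e=atz(d,313.6,118.6,62.5); a0=np.array([577.0,-165.1,62.5]); a=atz(d,270+173/4-.4,20+85/4-.4,79)
print(e,np.linalg.norm(e-a0),np.linalg.norm((a-e)[:2])-18)
"
```

```text
[ 563.03632767 -169.80031831   62.5       ] 14.73353783680303 14.84818071856867
```

>>> move_arm:
  targets: "-1 -0.08 0 0 0 0 0;-1 -0.05 0 0 0 0 0;-1 0.15 0 0 0 0 0;-1 0.15 0 0 0 0 0;-1 0 0 0 0 0 0"

```text
clock: 11.05
eef_pos: [494.0, -195.3, 73.3]
tool_rot: [-3.14, 0.004, 0.346]
force: [-2.7, -1.8, 3.6]
width: 15.3
gripper_force: 59.9
```

>>> move_arm:
  targets: "-1 0 0 -0.2 0 0 0;-1 0 0 -0.5 0 0 0;-1 0 0 -1 0 0 0;-1 0 0 -1.5 0 0 0;-1 0 0 -2 0 0 0"

```text
clock: 11.47
eef_pos: [495.2, -194.0, 125.5]
tool_rot: [-3.14, 0.002, 0.347]
force: [1.4, 0.0, -0.7]
width: 14.9
gripper_force: 58.9
```

```bash
python3 -c "
from h import *
print(read_state()['force'],read_state()['eef_pos'],read_state()['clock'])
rel([602.9,187.1,125],.247)
d=snap('wrist','w6');s=read_state();R=Ro.from_euler('xyz',s['tool_rot'])
r=lambda im,x,y,w,h,s:cv2.resize(im['color'][y:y+h,x:x+w,::-1],None,fx=s,fy=s,interpolation=cv2.INTER_CUBIC)
cv2.imwrite('pics/c6.png',r(d,240,20,160,120,5))
for q in [(72.5,0,-20),(62,0,-17.5),(54,0,-17.5)]: print((proj(d,s['eef_pos']+R.apply(q))-[240,20])*5)
"
```

```text
[ 1.39716271  0.01451781 -0.74681158] [ 495.16777991 -194.04196819  125.51607377] 11.4667
turn first [-0.11  0.14  5.75] then shift cm [ 19.765 -34.323   0.052]
[397.62904088 483.24544882]
[397.11524882 613.98237893]
[396.85398602 709.91269117]
```

View pics/c6.png

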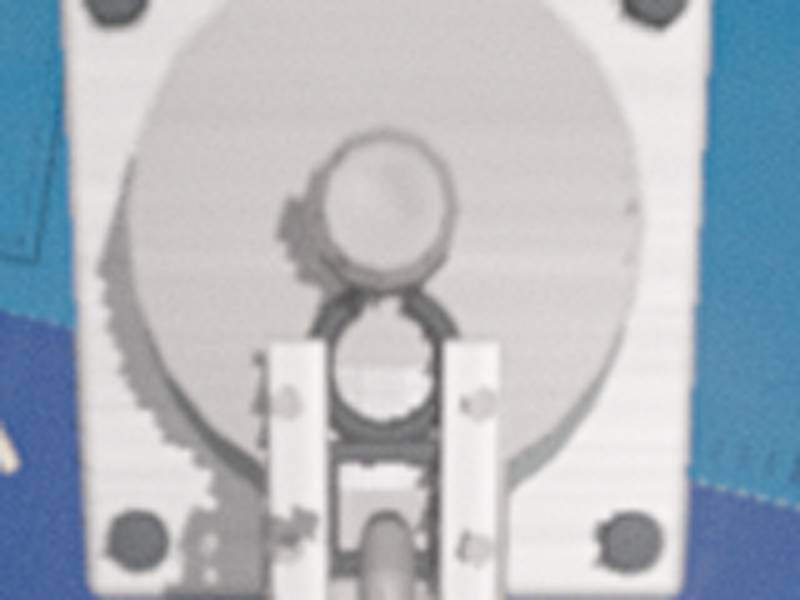

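The ring stays out with a visible gap to the axle, and the hook is at (385,520). Back to the rest.

>>> move_arm:
  targets: "-1 0.4 -0.7 0 0 0 2.9;-1 0.8 -1.4 0 0 0 2.85;-1 1.4 -2.45 0 0 0 0;-1 1.55 -2.7 0 0 0 0;-1 1.55 -2.7 0 0 0 0"

```text
clock: 11.93
eef_pos: [525.7, -83.0, 126.0]
tool_rot: [3.142, -0.0, 0.245]
force: [0.9, -0.1, -1.7]
width: 15.1
gripper_force: 58.9
```

>>> move_arm:
  targets: "-1 1.55 -2.7 0 0 0 0;-1 1.55 -2.7 0 0 0 0;-1 1.55 -2.7 0 0 0 0;-1 1.55 -2.7 0 0 0 0;-1 1.55 -2.7 0 0 0 0"

```text
clock: 12.35
eef_pos: [567.9, 67.7, 125.9]
tool_rot: [-3.141, 0.0, 0.247]
force: [0.6, 0.4, -1.1]
width: 15.3
gripper_force: 58.9
```

>>> move_arm:
  targets: "-1 1.55 -2.7 0 0 0 0;-1 1.55 -2.7 0 0 0 0;-1 1.4 -2.4 0 0 0 0;-1 0.9 -1.5 0 0 0 0;-1 0 0 0 0 0 0"

```text
clock: 12.77
eef_pos: [597.8, 176.2, 125.8]
tool_rot: [-3.137, -0.002, 0.254]
force: [-0.7, 1.8, -0.8]
width: 15.1
gripper_force: 58.9
```

>>> move_arm:
  targets: "-1 0 0 0 0 0 0;-1 0 0 0 0 0 0;-1 0 0 0 0 0 0"

```text
clock: 13.02
eef_pos: [597.3, 167.3, 125.5]
tool_rot: [3.14, 0.001, 0.244]
force: [-0.6, 0.5, -1.0]
width: 14.8
gripper_force: 58.9
```

```bash
python3 -c "
from h import *
s=read_state();print(s['force'],s['eef_pos'],s['tool_rot'],s['width'])
rel([602.9,187.1,28],.247)"
```

```text
[-0.63488526  0.52230905 -1.00467187] [597.31056103 167.28063124 125.53995116] [3.14049618e+00 8.61621417e-04 2.44380738e-01] 14.84506427882857
turn first [ 0.06  0.05 -0.15] then shift cm [ 1.027 -1.785  9.754]
```

>>> move_arm:
  targets: "-1 0.55 -0.9 0 0 0 0;-1 0.5 -0.88 0 0 0 0;-1 0 0 1.5 0 0 0;-1 0 0 1.5 0 0 0;-1 0 0 1 0 0 0"

```text
clock: 13.43
eef_pos: [603.2, 190.2, 84.4]
tool_rot: [-3.141, 0.001, 0.247]
force: [-0.4, -0.8, -1.7]
width: 15.2
gripper_force: 58.9
```

>>> move_arm:
  targets: "-1 0 0 0 0 0 0;-1 0 0 0 0 0 0;-1 0 0 0 0 0 0"

```text
clock: 13.68
eef_pos: [604.0, 189.3, 86.0]
tool_rot: [-3.141, -0.001, 0.246]
force: [-0.1, -0.4, -0.8]
width: 14.9
gripper_force: 58.9
```

```bash
python3 -c "
from h import *
rel([603.4,187.1,28],.247)
g=snap('side','d7');d=snap('wrist','w7')
r=lambda im,x,y,w,h,s:cv2.resize(im['color'][y:y+h,x:x+w,::-1],None,fx=s,fy=s,interpolation=cv2.INTER_CUBIC)
cv2.imwrite('pics/c7.png',np.hstack([r(g,250,200,100,100,4),r(d,260,90,100,100,4)]))
"
```

```text
turn first [-0.01 -0.06 -0.04] then shift cm [-0.113  0.203  5.796]
```

View pics/c7.png

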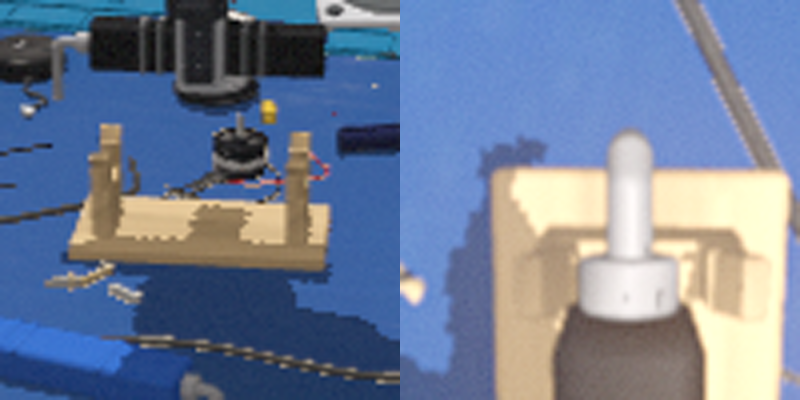

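The pick is level and hangs squarely over the rest, with the hook at the far end. I make the small correction and lower it.

>>> move_arm:
  targets: "-1 -0.11 0.2 0 0 0 0;-1 0 0 1 0 0 0;-1 0 0 1.2 0 0 0;-1 0 0 1 0 0 0;-1 0 0 0.4 0 0 0"

```text
clock: 14.2
eef_pos: [601.3, 186.4, 46.9]
tool_rot: [3.141, 0.004, 0.246]
force: [-0.5, -0.9, -1.5]
width: 15.1
gripper_force: 58.9
```

>>> move_arm:
  targets: "-1 0 0 0.3 0 0 0;-1 0 0 0.3 0 0 0;-1 0 0 0 0 0 0"

```text
clock: 14.45
eef_pos: [602.6, 186.8, 42.7]
tool_rot: [3.142, 0.001, 0.246]
force: [-0.4, 1.0, -0.4]
width: 15.2
gripper_force: 58.9
```

```bash
python3 -c "
from h import *
rel([603.4,187.1,28],.247)"
```

```text
turn first [ 0.    0.05 -0.03] then shift cm [ 0.089 -0.009  1.472]
```

>>> move_arm:
  targets: "-1 0 0 0.4 0 0 0;-1 0 0 0.4 0 0 0;-1 0 0 0.3 0 0 0;-1 0 0 0.15 0 0 0;-1 0 0 0.1 0 0 0"

```text
clock: 14.87
eef_pos: [602.7, 186.8, 29.6]
tool_rot: [3.142, 0.0, 0.246]
force: [0.0, 0.0, -1.4]
width: 15.3
gripper_force: 58.9
```

>>> move_arm:
  targets: "-1 0 0 0.05 0 0 0;-1 0 0 0 0 0 0"

```text
clock: 15.03
eef_pos: [602.9, 186.9, 29.4]
tool_rot: [-3.142, -0.0, 0.246]
force: [-0.1, 0.2, -0.8]
width: 15.0
gripper_force: 58.9
```

>>> move_arm:
  targets: "-1 0 0 0.1 0 0 0;-1 0 0 0.1 0 0 0;-1 0 0 0 0 0 0"

```text
clock: 15.28
eef_pos: [603.0, 186.9, 27.5]
tool_rot: [-3.142, -0.0, 0.246]
force: [0.0, -0.0, -1.0]
width: 14.9
gripper_force: 59.2
```

>>> move_arm:
  targets: "-1 0 0 0.05 0 0 0;-0.5 0 0 0 0 0 0;-0.2 0 0 0 0 0 0;0.2 0 0 0 0 0 0;0.6 0 0 0 0 0 0"

```text
clock: 15.7
eef_pos: [602.9, 186.9, 26.9]
tool_rot: [-3.142, -0.0, 0.246]
force: [0.1, 1.0, -0.2]
width: 56.5
gripper_force: 0.0
```

>>> move_arm:
  targets: "1 0 0 0 0 0 0;1 0 0 0 0 0 0;1 0 0 0 0 0 0;1 0 0 0 0 0 0;1 0 0 -1 0 0 0"

```text
clock: 16.12
eef_pos: [601.4, 186.5, 35.5]
tool_rot: [3.141, 0.004, 0.246]
force: [-0.2, -0.1, -0.2]
width: 85.4
gripper_force: 0.0
```

>>> move_arm:
  targets: "1 0 0 -3 0 0 0;1 0 0 -3.5 0 0 0;1 0 0 -3.5 0 0 0;1 0 0 -2 0 0 0;1 0 0 0 0 0 0"

```text
clock: 16.53
eef_pos: [606.4, 187.9, 163.2]
tool_rot: [-3.141, -0.011, 0.246]
force: [1.1, 1.4, 0.2]
width: 85.3
gripper_force: 0.0
```

```bash
python3 -c "
from h import *
g=snap('side','d8');d=snap('wrist','w8')
r=lambda im,x,y,w,h,s:cv2.resize(im['color'][y:y+h,x:x+w,::-1],None,fx=s,fy=s,interpolation=cv2.INTER_CUBIC)
cv2.imwrite('pics/c8.png',np.vstack([np.hstack([r(g,255,210,100,75,4),r(g,310,150,100,75,4)]),np.hstack([r(d,220,50,200,150,2),r(d,440,150,200,150,2)])]))
"
```

```text
(no output)
```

View pics/c8.png

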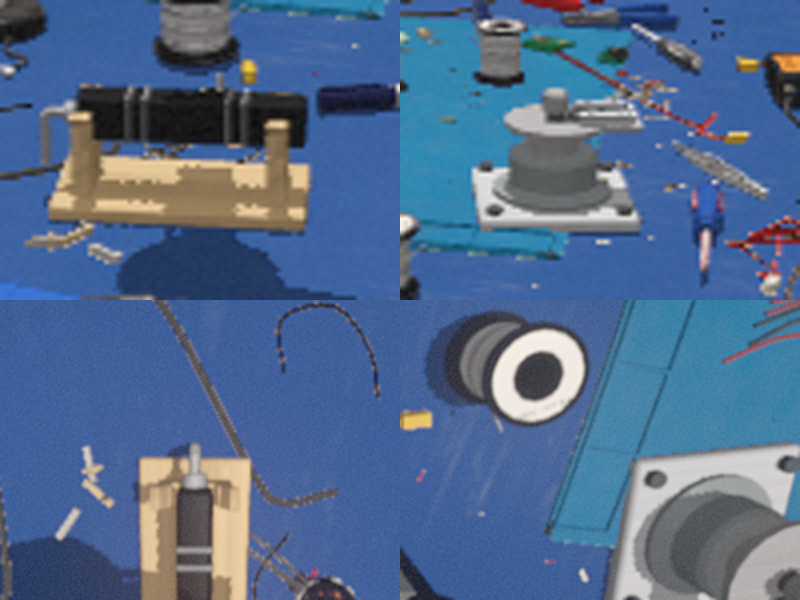

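The pick lies level in both notches as at the start, the gripper is clear of it, and the spool and hub look undisturbed.

```bash
python3 -c "
from h import *
print(order.finish_job())"
```

```text
the job is handed in; nothing more can be done
None
```

The ring was drawn out about 14.7 mm by camera (13 mm needed) and stayed clear of the axle; the pick is back in both notches of its rest, the gripper is clear, and the job is handed in at about 16.6 s (no verdict was returned).

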